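Put the oiled parallel bars away with tongs

ROBOT

A 7-joint arm with a two-finger parallel gripper is mounted at the origin on a cart in front of the work surface, level with it; the furniture and walls round the work are solid. World frame = base frame: x ahead of the robot, y to its left, z up, the work surface at z = 0. Lengths are in m, angles in rad, forces in N, time in s.
With the tool pointing down it reaches from about 0.4 to 0.75 m from the base axis. Payload 19.5 kg.
Tool frame: the origin (TCP) lies between the finger pads; the fingertips stand r.finger_overhang ahead of it and the grasp point (between the pads) lies 3 mm ahead of it (r.finger_overhang is the distance from the TCP to the fingertips, in m); z points along the fingers, y is the line along which they close (so a half turn about z gives the same grasp; the last joint's range is limited). The gripper opens to 85 mm and grips with 20 to 120 N. Pads are 22 mm wide; open, the fingers measure 114 mm over their backs; the gripper's body (76 mm by 85 mm) begins 54 mm behind the grasp point. The pads swing forward as they close: fully open they stand 13 mm farther back than shut.
Start: joints at [-1.323, 0.707, -0.028, 1.485, 0.022, 0.951, -0.075], TCP at [0.164, 0.551, 0.253] pointing down, gripper open.
Joint ranges: [-2.71, 2.71], [-0.32, 2.16], [-1.57, 1.52], [0, 2.45], [-1.46, 4.6], [0, 2.02], [-2.83, 2.83]. Speed limits (rad/s): [1.89, 1.89, 2.57, 2.57, 3.01, 3.01, 3.01].

INTERFACE

Orientations are given as a unit quaternion [x, y, z, w].
In Python, from rig import r, camera, get_calibration gives the robot as it stands.
- The arm moves only by the shell command python3 -m creep 'ROWS'. ROWS is JSON, a list of rows, each an object with "translation": the shift along the world's x, y, z in cm, a list of three; "rotation": the turn, a rotation vector about the world's x, y, z in degrees, a list of three; "grip": the opening, from 0 (shut) to 1 (fully open). A call has 1 to 20 rows; each row shifts and turns the commanded pose from where the row before left it; what a row does not reach is not made up. A row lasts 1/8 s, in which the tool goes at most 62.5 mm and 10.7 degrees, less where a joint would pass 70% of its speed; a pose out of reach is approached as far as the arm can. A call with a gripper value outside its range is refused whole. The fingers move at their own pace and stop on an object; the grip force is fixed at half the most. Time passes only in rows, so rows that do not move let the fingers close. It gives the time, the measured TCP pose, the force and the opening at its end, in the units of the state.
- r.get_obs(): the state, without advancing time (a new reading comes with each control period).
- camera(name): name is "scene" or "top" or "wrist"; returns the picture (420x560x3 uint8, red, green, blue); there is no depth.
- get_calibration(name): a dict with "fx", "fy", "cx", "cy" (pixels), "R" (3x3) and "t" (3): a world point X has camera coordinates R X + t. Camera axes: x right, y down, z forward; pixel columns grow to the right and rows downward; lengths in m; the calibration is good to about 2 mm. The wrist camera is an equidistant fisheye: a pixel r from the principal point sees the ray r / f radians off the axis. A picture is of the moment at which its call begins: read the wrist's pose just before it. get_calibration takes no time and is no camera call; for the wrist camera it gives the pose at the moment of the call.
- r.sign_off(): hands the job in, once; it reports no verdict.
The state is a dict: "t": time; "joint_pos": joint angles; "dq": joint speeds; "tau": joint torques, N m; "tool_pos": TCP position; "tcp_rot": TCP orientation; "ft_force": force on the tool from outside, world axes, zero at the start; "ft_torque": the same for the moment, N m; "gripper_width": finger opening in m.
Only numpy, scipy, OpenCV 4.12 (cv2) and the standard library are available. Lean on these libraries where they do the work, as an engineer would, in place of code of your own. Each camera call takes 0.05 s, during which the arm holds its last target. There are 200 camera calls.

TASK

Take the spring tongs out of their stand and, holding only the tongs, move the two freshly oiled flat steel bars from the leaning draining rest into the two upright slots of the wooden storage block, one bar in each slot, pushed fully home; the gripper itself must never touch the bars. Then put the tongs back upright in their stand, fully down in its pocket, and leave the wood block and the caliper where they are.

Things in the scene. Friction and masses are not known exactly. Their poses are not given: they have to be found in the camera images.
- tongs: upright parallel-action steel tongs, 175 mm tall, 140 g: two flat legs 18 mm wide (own x) that stay parallel, a cross tube between them at z 167 mm. Origin: at the tips, midway when open; z up, y the closing direction. Rubber jaws z 2 to 28 mm, 30 mm apart when open; 42 mm over the legs up to z 66 mm, then widening to 62 mm over the grip pads (z 113 to 157 mm)
- tongs_leg (a joint): squeeze d of the tongs in m: 0 open, at most 0.026; 0.024 with a 6 mm bar in the jaws. The tongs' frame is fixed to the -y leg, so their true middle lies at own y = -d/2. A spring opens them with 4 N (open) to 5 N (closed)
- tongs_grip (a point): point midway between the grip pads when open, 135 mm above the tips (on the tongs body); pinch the pads here along the tongs' own y
- tongs_stand: fixed dark steel stand, foot 70 x 96 mm, block 56 x 80 mm, 61 mm high, with one pocket from above, 24 mm (own x) by 48 mm (own y), 55 mm deep, 3 mm chamfer. Origin: centre of the underside, z up
- stand_pocket (a point): centre of the floor of the stand's pocket (6 mm above the stand's underside); the tongs' tips stand on it
- drain_rest: fixed grey draining rest, base 84 x 110 mm; two pockets at own y = -30 and +30 mm lean 30 degrees towards own -x (the robot). Pocket floor centre at x 20, z 28 mm; axis upward (-0.5, 0, 0.866). Walls reach 62 mm along the axis on the -x side, 38 mm on the others; the upper 48 mm of each bar stand free. Origin: centre of the underside, z up
- bar_a: flat steel parallel bar, 22 x 110 x 6 mm, 55 g: own y along its 110 mm length (+y end is the upper one at the start), own x along the 22 mm width, own z along the 6 mm thickness. Origin: centre of one broad face; the bar's middle lies at own z = +3 mm. Grip its broad faces near the upper end with the tongs
- bar_b: a second bar, the same as bar_a
- bar_case: fixed wooden storage block, 62 x 110 mm, 66 mm high, with two upright slots from above at own y = -25 and +25 mm, each 25 mm (own x) by 9 mm (own y), 60 mm deep, 3 mm chamfer; 50 mm of a bar then stick out. Origin: centre of the underside, z up
- slot0 (a point): centre of the floor of the slot at own y = -25 mm (6 mm above the block's underside)
- slot1 (a point): centre of the floor of the slot at own y = +25 mm
- caliper: bystander: steel caliper 71 x 207 x 9 mm lying on the bench; origin at the centre of its underside
- wood_block: bystander: softwood block 45 x 90 x 32 mm lying at the back of the bench; origin at the centre of its underside

How it is judged:
On the way, in this order (a step that is already met when the one before it is completed fails the run):
1. the tongs are lifted clear of their stand (z of tongs in the frame of stand_pocket above 0.065 m), for 0.1 s.
2. one bar is fully home in a slot of the storage block (((horizontal distance between bar_a and slot0 below 0.012 m and z of bar_a in the frame of slot0 below 0.059 m and angle between the y axis of bar_a and the z axis of bar_case, either way round below 0.12 rad) or (horizontal distance between bar_a and slot1 below 0.012 m and z of bar_a in the frame of slot1 below 0.059 m and angle between the y axis of bar_a and the z axis of bar_case, either way round below 0.12 rad) or (horizontal distance between bar_b and slot0 below 0.012 m and z of bar_b in the frame of slot0 below 0.059 m and angle between the y axis of bar_b and the z axis of bar_case, either way round below 0.12 rad) or (horizontal distance between bar_b and slot1 below 0.012 m and z of bar_b in the frame of slot1 below 0.059 m and angle between the y axis of bar_b and the z axis of bar_case, either way round below 0.12 rad))), for 0.2 s.
3. both bars are fully home, one in each slot ((((horizontal distance between bar_a and slot0 below 0.012 m and z of bar_a in the frame of slot0 below 0.059 m and angle between the y axis of bar_a and the z axis of bar_case, either way round below 0.12 rad) and (horizontal distance between bar_b and slot1 below 0.012 m and z of bar_b in the frame of slot1 below 0.059 m and angle between the y axis of bar_b and the z axis of bar_case, either way round below 0.12 rad)) or ((horizontal distance between bar_a and slot1 below 0.012 m and z of bar_a in the frame of slot1 below 0.059 m and angle between the y axis of bar_a and the z axis of bar_case, either way round below 0.12 rad) and (horizontal distance between bar_b and slot0 below 0.012 m and z of bar_b in the frame of slot0 below 0.059 m and angle between the y axis of bar_b and the z axis of bar_case, either way round below 0.12 rad)))), for 0.2 s.
At the end, for the whole second after the job is handed in: Each slot of the storage block holds one bar, upright (within 0.12 rad), on the slot's floor (within about 4 mm) and at rest; the tongs stand upright (within 0.15 rad) in the stand's pocket, tips on its floor (within 6 mm), at rest ((((horizontal distance between bar_a and slot0 below 0.012 m and z of bar_a in the frame of slot0 below 0.059 m and angle between the y axis of bar_a and the z axis of bar_case, either way round below 0.12 rad) and (horizontal distance between bar_b and slot1 below 0.012 m and z of bar_b in the frame of slot1 below 0.059 m and angle between the y axis of bar_b and the z axis of bar_case, either way round below 0.12 rad)) or ((horizontal distance between bar_a and slot1 below 0.012 m and z of bar_a in the frame of slot1 below 0.059 m and angle between the y axis of bar_a and the z axis of bar_case, either way round below 0.12 rad) and (horizontal distance between bar_b and slot0 below 0.012 m and z of bar_b in the frame of slot0 below 0.059 m and angle between the y axis of bar_b and the z axis of bar_case, either way round below 0.12 rad))) and horizontal distance between tongs and stand_pocket below 0.012 m and z of tongs in the frame of stand_pocket below 0.006 m and angle between tongs's own z axis and vertical below 0.15 rad and linear speed of each of tongs, bar_a, bar_b below 0.02 m/s); the robot touches nothing.
It fails at once if the gripper or arm touches a bar (contact force between any of the fingers, the arm and bar_a above 0.3 N or contact force between any of the fingers, the arm and bar_b above 0.3 N).
It fails at once if the caliper or the wood block is moved by more than 3 cm (distance of any of caliper, wood_block from where it was at the start of the episode above 0.03 m).
It also fails if it takes over 72 s, if anything falls off the work surface, if the arm or the gripper's body presses on something with over 40 N, if the wrist force passes 120 N, or if a joint passes its speed limit or range.

## Working session

There is one attempt and no reset: what is moved stays moved. The work goes in short steps, Python scripts to look and compute and a shell command to move; the robot and the scene stay as the last step left them, time stands still between calls to the robot, and variables do not carry over. Pictures are saved under pics/ and viewed, on a budget of 10 in all, crops included, one or two more only if the job needs it, and the job is handed in when it is done.

```bash
ls; mkdir -p pics; python3 - <<'E'
from rig import r,camera,get_calibration
import cv2,numpy as np
o=r.get_obs();print({k:np.round(v,3).tolist() for k,v in o.items()}, r.finger_overhang)
for n in ("scene","top"):
    im=camera(n);np.save(f'{n}0.npy',im);cv2.imwrite(f'pics/{n}0.png',im[:,:,::-1])
    c=get_calibration(n);print(n,{k:np.round(v,4).tolist() for k,v in c.items()})
E
```

```text
pics
{'t': 0.0, 'joint_pos': [-1.323, 0.707, -0.028, 1.485, 0.022, 0.951, -0.075], 'dq': [-0.0, 0.0, -0.0, 0.001, 0.001, 0.0, -0.001], 'tau': [0.001, -88.321, 1.235, -23.616, 0.017, 0.007, 0.0], 'tool_pos': [0.164, 0.551, 0.253], 'tcp_rot': [0.144, 0.99, -0.001, -0.0], 'ft_force': [-0.412, 0.233, 0.053], 'ft_torque': [-0.016, -0.01, -0.016], 'gripper_width': 0.086} 0.022
scene {'fx': 525.4665, 'fy': 525.4665, 'cx': 278.065, 'cy': 212.6008, 'R': [[0.6027, -0.7978, 0.014], [-0.5963, -0.462, -0.6564], [0.5302, 0.3873, -0.7542]], 't': [-0.4768, 0.3704, 0.6925]}
top {'fx': 391.5691, 'fy': 391.5691, 'cx': 275.5574, 'cy': 202.6071, 'R': [[-0.0144, -0.9998, 0.0107], [-0.9906, 0.0128, -0.1362], [0.1361, -0.0126, -0.9906]], 't': [-0.1436, 0.6348, 0.8821]}
```

```bash
python3 - <<'E'
import cv2
for n in ("scene","top"):
    cv2.imwrite(f'pics/{n}0b.png',cv2.resize(cv2.imread(f'pics/{n}0.png'),(800,600),interpolation=cv2.INTER_CUBIC))
E
```

```text
(no output)
```

View pics/scene0b.png

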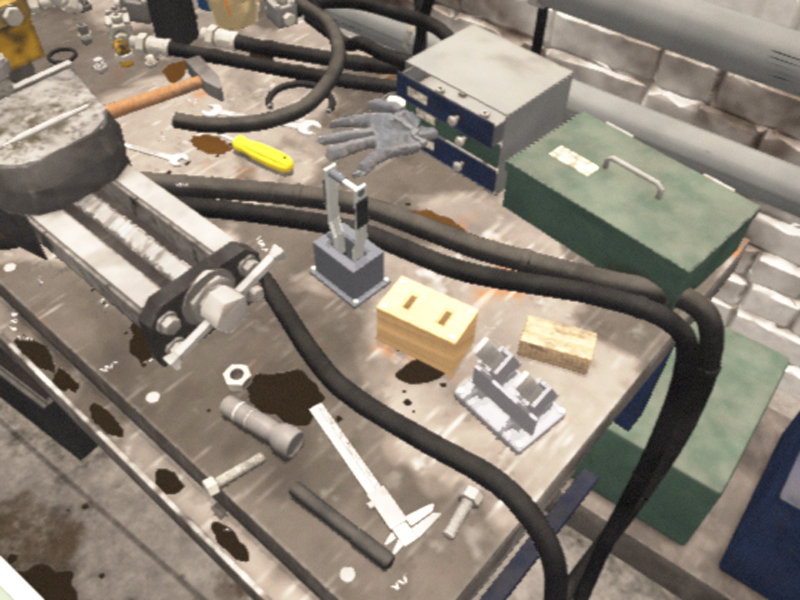

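View pics/top0b.png

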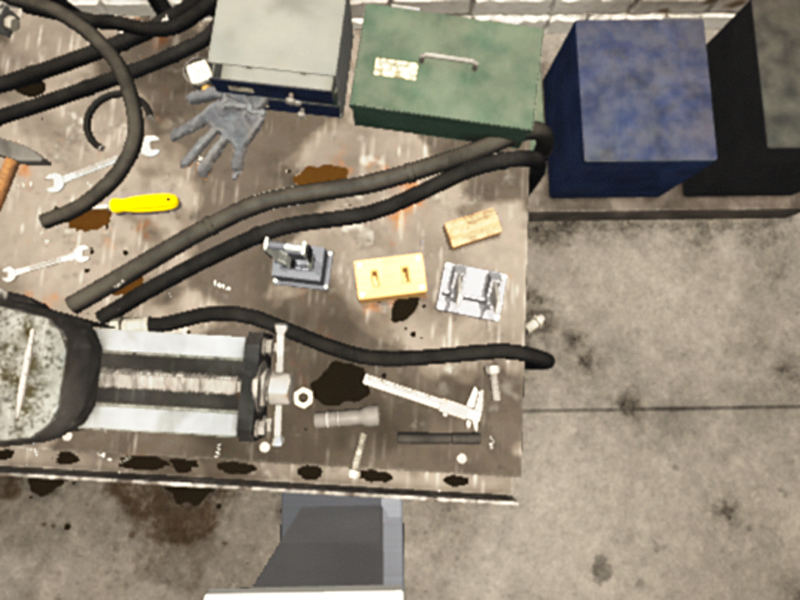

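Scene view: stand with tongs at about (345,250), wooden case (425,320), rest (510,390) and wood block (558,343). Top view: stand (300,265), case slots (376,275) and (406,274), rest (472,290). All pixels are in the 800 px images. Next I'll zoom in on the working area in both views.

```bash
cat > h.py <<'E'
import cv2,numpy as np
from rig import r,camera,get_calibration
def ray(c,uv):
    uv=np.atleast_2d(uv).astype(float)
    d=np.c_[(uv[:,0]-c['cx'])/c['fx'],(uv[:,1]-c['cy'])/c['fy'],np.ones(len(uv))]
    R=np.array(c['R']);return -R.T@np.array(c['t']),d@R
def plane(c,uv,z):
    o,d=ray(c,uv);return o+d*((z-o[2])/d[:,2])[:,None]
def proj(c,X):
    p=np.atleast_2d(X)@np.array(c['R']).T+np.array(c['t']);return np.c_[c['fx']*p[:,0]/p[:,2]+c['cx'],c['fy']*p[:,1]/p[:,2]+c['cy']]
E
python3 - <<'E'
import cv2,numpy as np
s=np.load('scene0.npy')[:,:,::-1];t=np.load('top0.npy')[:,:,::-1]
a=cv2.resize(s[220:320,260:400],(800-0,571),interpolation=cv2.INTER_CUBIC)
a=cv2.resize(s[110:320,210:402],(548,600),interpolation=cv2.INTER_CUBIC)
cv2.imwrite('pics/c1.png',a)   # scale 2.857 off 210,110
b=cv2.resize(t[140:236,180:370],(800,404),interpolation=cv2.INTER_CUBIC)
cv2.imwrite('pics/c2.png',b)   # scale 4.2105 off 180,140
E
```

```text
(no output)
```

View pics/c1.png

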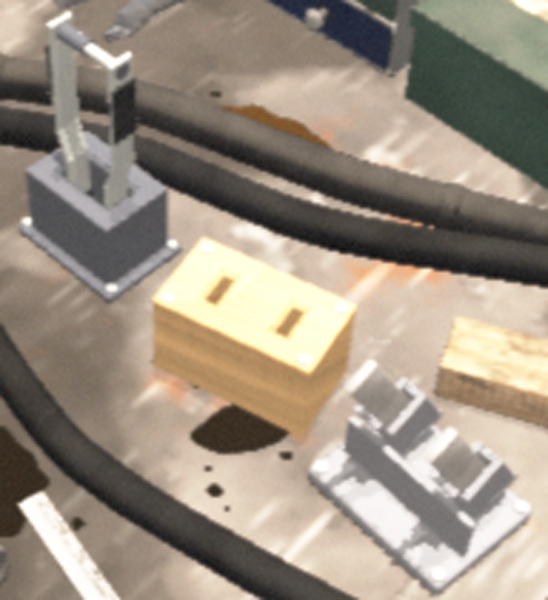

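View pics/c2.png

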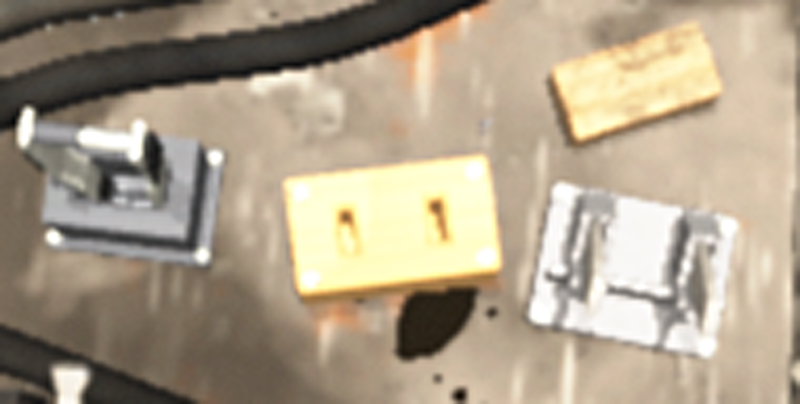

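c1 (scene crop): case top corners are about (205,238), (355,307), (303,372), (153,300) and its slots about (221,290), (290,322). The bars lean towards the camera. c2 (top crop): slots are about (346,230), (438,220), and the rest base corners are (558,183), (735,218), (712,355), (530,320).

```bash
cat > m1.py <<'E'
from h import *
S=get_calibration('scene');T=get_calibration('top')
s=lambda *p:np.array(p)/2.857+[210,110]
t=lambda *p:np.array(p)/4.2105+[180,140]
def show(n,P):print(n,np.round(P,4).tolist())
for c,p,n in((S,s((205,238),(355,307),(303,372),(153,300)),'case top S'),(T,t((285,180),(488,155),(500,268),(298,293)),'case top T')):
    P=plane(c,p,.066);show(n,P);print(' ctr',P.mean(0).round(4),'edges',np.linalg.norm(np.diff(np.r_[P,P[:1]],axis=0),axis=1).round(4))
show('slots S',plane(S,s((221,290),(290,322)),.066));show('slots T',plane(T,t((346,230),(438,220)),.066))
P=plane(T,t((558,183),(735,218),(712,355),(530,320)),.006);show('rest T',P);print(P.mean(0),np.linalg.norm(np.diff(np.r_[P,P[:1]],axis=0),axis=1).round(4))
P=plane(S,s((313,470),(437,588),(528,508)),.004);show('rest S',P);print((P[0]+P[2])/2)
P=plane(S,s((22,225),(110,297),(178,247)),.004);show('stand foot S',P);print((P[0]+P[2])/2)
P=plane(T,t((222,150),(210,265),(42,240)),.004);show('stand foot T',P);print((P[0]+P[2])/2)
P=plane(S,s((27,178),(110,228),(167,185),(90,135)),.061);show('stand top S',P);print(P.mean(0))
show('tube S',plane(S,s((57,20),(122,62)),.173));show('tube T',plane(T,t((28,130),(145,140)),.173))
E
python3 m1.py
```

```text
case top S [[0.6792, -0.0919, 0.066], [0.6894, -0.2005, 0.066], [0.6274, -0.2038, 0.066], [0.6172, -0.098, 0.066]]
 ctr [ 0.6533 -0.1485  0.066 ] edges [0.109  0.0621 0.1063 0.0623]
case top T [[0.6772, -0.0879, 0.066], [0.6899, -0.2003, 0.066], [0.6267, -0.2055, 0.066], [0.6143, -0.0947, 0.066]]
 ctr [ 0.652  -0.1471  0.066 ] edges [0.1131 0.0634 0.1115 0.0633]
slots S [[0.6497, -0.1265, 0.066], [0.6547, -0.1755, 0.066]]
slots T [[0.6489, -0.1213, 0.066], [0.6538, -0.1719, 0.066]]
rest T [[0.6849, -0.2452, 0.006], [0.6626, -0.349, 0.006], [0.582, -0.3322, 0.006], [0.6039, -0.2267, 0.006]]
[ 0.63335683 -0.28826314  0.006     ] [0.1061 0.0823 0.1077 0.083 ]
rest S [[0.6106, -0.2279, 0.004], [0.5862, -0.3313, 0.004], [0.6672, -0.3467, 0.004]]
[ 0.63887665 -0.28728785  0.004     ]
stand foot S [[0.6574, 0.0514, 0.004], [0.6433, -0.04, 0.004], [0.7081, -0.0483, 0.004]]
[0.68275183 0.00153762 0.004     ]
stand foot T [[0.7075, -0.0471, 0.004], [0.639, -0.0401, 0.004], [0.655, 0.0583, 0.004]]
[0.68126865 0.00560511 0.004     ]
stand top S [[0.6539, 0.0383, 0.061], [0.6522, -0.0349, 0.061], [0.7064, -0.0399, 0.061], [0.7123, 0.0319, 0.061]]
[ 0.68120824 -0.00113167  0.061     ]
tube S [[0.6907, 0.0353, 0.173], [0.6844, -0.0222, 0.173]]
tube T [[0.6832, 0.0308, 0.173], [0.6775, -0.0261, 0.173]]
```

```bash
python3 -m creep '[{"translation":[1.5,-1.5,0.3],"rotation":[0,0,0.5],"grip":1},{"translation":[3,-3,0.3],"rotation":[0,0,0.5],"grip":1},{"translation":[3,-3,0.3],"rotation":[0,0,0.5],"grip":1},{"translation":[3,-3,0.3],"rotation":[0,0,0.5],"grip":1},{"translation":[3,-3,0.3],"rotation":[0,0,0.5],"grip":1},{"translation":[3,-3,0.3],"rotation":[0,0,0.5],"grip":1},{"translation":[3,-3,0],"rotation":[0,0,0.5],"grip":1},{"translation":[3,-3,0],"rotation":[0,0,0.5],"grip":1},{"translation":[3,-3,0],"rotation":[0,0,0.5],"grip":1},{"translation":[3,-3,0],"rotation":[0,0,0.5],"grip":1},{"translation":[3,-3,0],"rotation":[0,0,0.5],"grip":1},{"translation":[3,-3,0],"rotation":[0,0,0.5],"grip":1},{"translation":[3,-3,0],"rotation":[0,0,0.5],"grip":1},{"translation":[3,-3,0],"rotation":[0,0,0.5],"grip":1},{"translation":[3,-3.5,0],"rotation":[0,0,0.5],"grip":1},{"translation":[3,-3.5,0],"rotation":[0,0,0.5],"grip":1},{"translation":[2.5,-3,0],"rotation":[0,0,0.5],"grip":1},{"translation":[1.5,-2,0],"rotation":[0,0,0.5],"grip":1},{"translation":[0,0,0],"rotation":[0,0,0],"grip":1},{"translation":[0,0,0],"rotation":[0,0,0],"grip":1}]'
python3 - <<'E'
from h import *
c=get_calibration('wrist');im=camera('wrist');cv2.imwrite('pics/w1.png',cv2.resize(im[:,:,::-1],(800,600),interpolation=cv2.INTER_CUBIC))
np.save('w1.npy',im);print({k:np.round(v,4).tolist() for k,v in c.items()})
o=r.get_obs();print(o['t'],o['tool_pos'],o['tcp_rot'],o['joint_pos'])
E
```

```text
t: 2.6
tool_pos: [0.6688, 0.0261, 0.2713]
tcp_rot: [0.066, 0.998, 0.0, -0.0]
ft_force: [-0.3, -0.1, -0.1]
gripper_width: 0.0857
{'fx': 325.1923, 'fy': 325.1923, 'cx': 276.9373, 'cy': 207.6347, 'R': [[0.1338, 0.991, 0.0004], [0.9517, -0.1286, 0.2789], [0.2764, -0.037, -0.9603]], 't': [-0.1142, -0.673, 0.2117]}
2.65 [0.66885882 0.02644273 0.27147559] [ 6.59889525e-02  9.97820349e-01  7.48227123e-05 -6.63070773e-05] [-0.02796809  0.86014824 -0.1579628   1.04088319  0.1258207   1.24924972
  1.2672515 ]
```

View pics/w1.png

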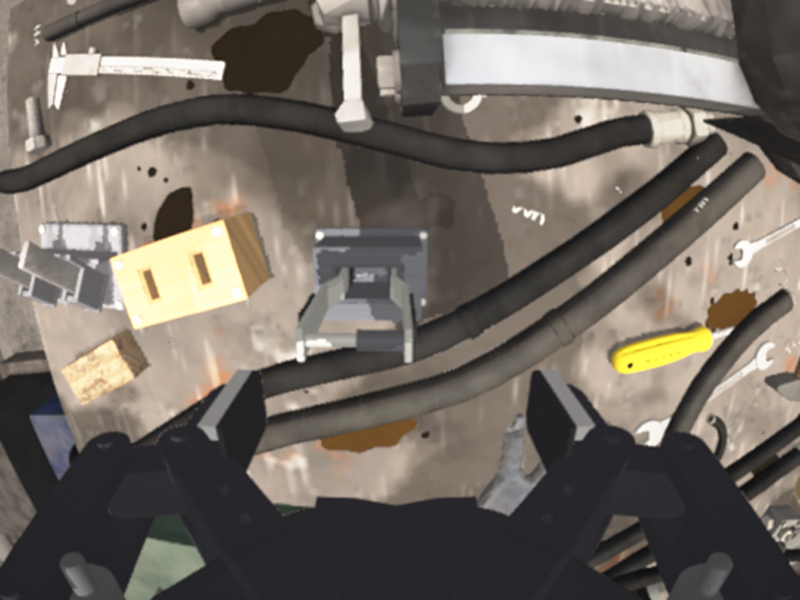

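Wrist view: the tongs straddle (300–413, ~345). Stand foot corners are about (320,235) and (424,234). The case (185,275) and rest (75,262) are also visible.

```bash
cat >> h.py <<'E'
def fray(c,uv):
    uv=np.atleast_2d(uv).astype(float);q=(uv-[c['cx'],c['cy']])/c['fx'];th=np.linalg.norm(q,axis=1)
    d=np.c_[q*np.sinc(th/np.pi)[:,None],np.cos(th)];R=np.array(c['R']);return -R.T@np.array(c['t']),d@R
def fplane(c,uv,z):
    o,d=fray(c,uv);return o+d*((z-o[2])/d[:,2])[:,None]
E
python3 - <<'E'
from h import *
c=get_calibration('wrist');f=lambda *p:np.array(p)*.7
show=lambda n,P:print(n,np.round(P,4).tolist())
show('legs top outer (z.181)',fplane(c,f((300,355),(413,355)),.177))
show('leg near top edges front',fplane(c,f((303,338),(411,335)),.177))
show('foot corners near',fplane(c,f((319,234),(425,232)),.006))
P=fplane(c,f((110,260),(222,219),(248,297),(137,329)),.066);show('case top',P);print(P.mean(0))
show('slots',fplane(c,f((151,284),(202,268)),.066))
show('rest base',fplane(c,f((40,226),(122,224)),.006))
E
```

```text
legs top outer (z.181) [[0.683, -0.0258, 0.177], [0.6903, 0.0311, 0.177]]
leg near top edges front [[0.6741, -0.0223, 0.177], [0.6794, 0.0314, 0.177]]
foot corners near [[0.645, -0.0367, 0.006], [0.6557, 0.0518, 0.006]]
case top [[0.6288, -0.205, 0.066], [0.615, -0.0962, 0.066], [0.6763, -0.0882, 0.066], [0.6899, -0.1955, 0.066]]
[ 0.65249987 -0.14621806  0.066     ]
slots [[0.6544, -0.1697, 0.066], [0.6487, -0.1207, 0.066]]
rest base [[0.5833, -0.3353, 0.006], [0.6034, -0.2254, 0.006]]
```

```bash
python3 -m creep '[{"translation":[1.35,-2.35,0],"rotation":[0,0,0],"grip":1},{"translation":[0,0,-1.5],"rotation":[0,0,0],"grip":1},{"translation":[0,0,-2.5],"rotation":[0,0,0],"grip":1},{"translation":[0,0,-2.5],"rotation":[0,0,0],"grip":1},{"translation":[0,0,-2.5],"rotation":[0,0,0],"grip":1},{"translation":[0,0,-2.5],"rotation":[0,0,0],"grip":1},{"translation":[0,0,-1.3],"rotation":[0,0,0],"grip":1},{"translation":[0,0,0],"rotation":[0,0,0],"grip":1},{"translation":[0,0,0],"rotation":[0,0,0],"grip":1}]'; python3 - <<'E'
from h import *
im=camera('wrist');cv2.imwrite('pics/w2.png',im[:,:,::-1])
E
```

```text
t: 3.78
tool_pos: [0.6832, 0.0027, 0.1443]
tcp_rot: [0.066, 0.998, 0.0, 0.001]
ft_force: [0.8, -0.0, 0.3]
gripper_width: 0.0855
```

View pics/w2.png

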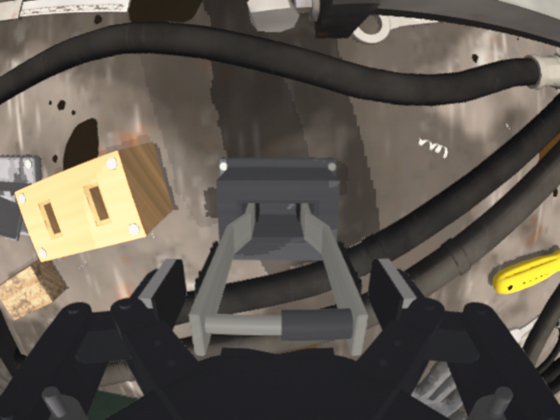

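The tongs sit centred between the pads (legs near columns 205 and 360, pads near 180 and 380). I'll close lightly.

```bash
python3 -m creep '[{"translation":[0,0,0],"rotation":[0,0,0],"grip":0.66},{"translation":[0,0,0],"rotation":[0,0,0],"grip":0.66},{"translation":[0,0,0],"rotation":[0,0,0],"grip":0.66},{"translation":[0,0,0],"rotation":[0,0,0],"grip":0.66},{"translation":[0,0,0],"rotation":[0,0,0],"grip":0.66}]'
```

```text
t: 4.45
tool_pos: [0.6833, 0.0025, 0.1442]
tcp_rot: [0.066, 0.998, 0.0, 0.001]
ft_force: [-0.8, -0.3, 7.4]
gripper_width: 0.0566
```

```bash
python3 -m creep '[{"translation":[0,0,0.5],"rotation":[0,0,0],"grip":0.66},{"translation":[0,0,1.5],"rotation":[0,0,0],"grip":0.66},{"translation":[0,0,2.5],"rotation":[0,0,0],"grip":0.66},{"translation":[0,0,2.5],"rotation":[0,0,0],"grip":0.66},{"translation":[0,0,2],"rotation":[0,0,0],"grip":0.66},{"translation":[0,0,1],"rotation":[0,0,0],"grip":0.66},{"translation":[0,0,0],"rotation":[0,0,0],"grip":0.66}]'
cat > g.py <<'E'
import numpy as np
C=np.array([.636,-.2885,0]);w=np.radians(-11.7)
ex=np.array([np.cos(w),np.sin(w),0]);ey=np.array([-np.sin(w),np.cos(w),0]);ez=np.array([0,0,1.])
ax=-.5*ex+.866*ez; wx=.866*ex+.5*ez
floor=lambda k:C+.02*ex+.03*k*ey+.028*ez
E
python3 - <<'E'
from h import *
from g import *
S=get_calibration('scene');T=get_calibration('top')
s=cv2.resize(np.load('scene0.npy')[:,:,::-1][225:320,310:402],(387,400),interpolation=cv2.INTER_CUBIC)
t=cv2.resize(np.load('top0.npy')[:,:,::-1][170:236,296:366],(410,387),interpolation=cv2.INTER_CUBIC)
a=387/92;b=410/70
for k in(1,-1):
  for y in(-.003,.003):
    q=[floor(k)+ax*l+wx*x+ey*y for l,x in((.062,-.011),(.11,-.011),(.11,.011),(.062,.011))]
    for im,c,o,m in((s,S,(310,225),a),(t,T,(296,170),b)):
      p=((proj(c,q)-o+.5)*m).astype(np.int32)
      cv2.polylines(im,[p],True,(0,0,255) if y<0 else (0,255,0),1)
out=np.zeros((400,800,3),np.uint8);out[:,:387]=s;out[:387,390:]=t
cv2.imwrite('pics/o1.png',out)
E
```

```text
t: 5.32
tool_pos: [0.6829, 0.0025, 0.2438]
tcp_rot: [0.066, 0.998, -0.0, 0.0]
ft_force: [-0.2, -0.7, -1.9]
gripper_width: 0.0562
```

View pics/o1.png

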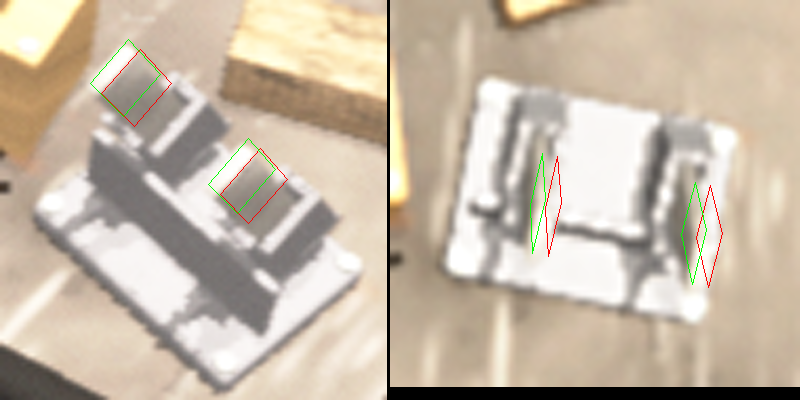

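The predicted bar outlines agree with both views: the scene faces coincide and the top strips are within about 2 mm. Moving to the pre-grasp, tilted 30°.

```bash
python3 -m creep '[{"translation":[-1,-1.5,1],"rotation":[0,0,-4.1],"grip":0.66},{"translation":[-2,-3,1],"rotation":[-1.22,-5.88,0],"grip":0.66},{"translation":[-2,-3,0.7],"rotation":[-1.22,-5.88,0],"grip":0.66},{"translation":[-2,-3,0],"rotation":[-1.22,-5.88,0],"grip":0.66},{"translation":[-2,-3,0],"rotation":[-1.22,-5.88,0],"grip":0.66},{"translation":[-2,-3,0],"rotation":[-1.22,-5.88,0],"grip":0.66},{"translation":[-2,-3,0],"rotation":[0,0,0],"grip":0.66},{"translation":[-2,-3,0],"rotation":[0,0,0],"grip":0.66},{"translation":[-0.85,-1.25,0],"rotation":[0,0,0],"grip":0.66},{"translation":[0,0,0],"rotation":[0,0,0],"grip":0.66},{"translation":[0,0,0],"rotation":[0,0,0],"grip":0.66}]'
cat > e.py <<'E'
from h import *
from scipy.spatial.transform import Rotation as Ro
def err(p,y,tilt,f=None):
    """cm shift and world rotvec (deg) to reach TCP p with tool y at yaw y deg, tilted about it"""
    o=r.get_obs();w=np.radians(y);Y=np.array([-np.sin(w),np.cos(w),0]);t=np.radians(tilt)
    Z=np.array([np.sin(t)*np.cos(w),np.sin(t)*np.sin(w),-np.cos(t)]);D=Ro.from_matrix(np.c_[np.cross(Y,Z),Y,Z])
    A=Ro.from_quat(o['tcp_rot']);print('t',round(o['t'],2),'shift cm',((np.array(p)-o['tool_pos'])*100).round(2).tolist(),'rot deg',np.degrees((D*A.inv()).as_rotvec()).round(2).tolist(),'F',np.round(o['ft_force'],1).tolist(),'w',round(float(o['gripper_width']),4))
E
python3 - <<'E'
from e import *; from g import *
err(floor(1)+ax*(.072+.1383+.07),-11.7,30)
im=camera('wrist');cv2.imwrite('pics/w3.png',im[:,:,::-1]);np.save('w3.npy',im)
E
```

```text
t: 6.7
tool_pos: [0.5246, -0.2342, 0.27]
tcp_rot: [0.098, 0.961, -0.026, 0.258]
ft_force: [0.1, 0.4, -1.3]
gripper_width: 0.0561
t 6.7 shift cm [-0.02, -0.05, 0.07] rot deg [-0.01, 0.01, -0.04] F [0.1, 0.4, -1.3] w 0.0561
```

View pics/w3.png

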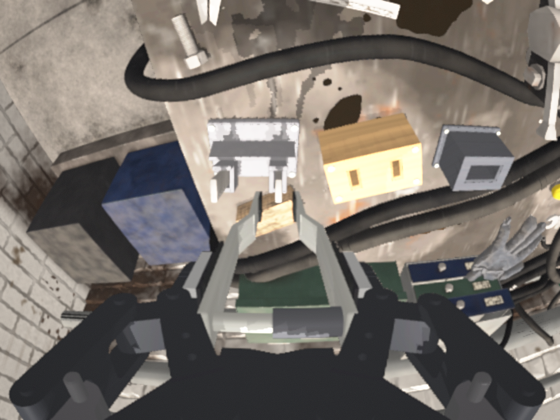

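```bash
python3 - <<'E'
from h import *
from g import *
im=cv2.resize(np.load('w3.npy')[:,:,::-1][110:230,198:318],(600,600),interpolation=cv2.INTER_CUBIC)
cv2.imwrite('pics/w3c.png',im)
c=get_calibration('wrist')
def fproj(X):
    p=np.atleast_2d(X)@np.array(c['R']).T+c['t'];th=np.arctan2(np.linalg.norm(p[:,:2],axis=1),p[:,2])
    return p[:,:2]/np.linalg.norm(p[:,:2],axis=1)[:,None]*th[:,None]*c['fx']+[c['cx'],c['cy']]
for k in(1,-1):
    print(k,((fproj([floor(k)+ax*.11+wx*x+ey*y for x,y in((-.011,-.003),(-.011,.003),(.011,.003),(.011,-.003))])-[198,110]+.5)*5).round(0).tolist())
E
```

```text
1 [[385.0, 370.0], [418.0, 370.0], [417.0, 486.0], [385.0, 486.0]]
-1 [[60.0, 372.0], [92.0, 372.0], [98.0, 486.0], [67.0, 486.0]]
```

View pics/w3c.png

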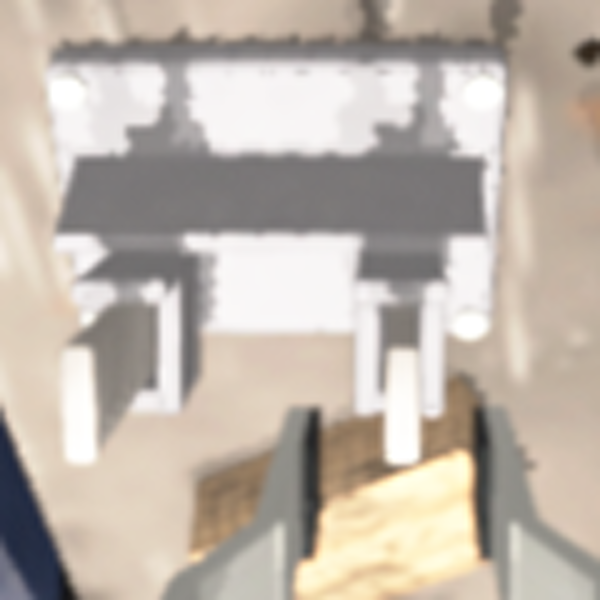

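Bar_a's or bar_b's end face (k=+1) is seen at cols 386–419, rows 346–465. It is laterally as predicted and about 3 mm nearer the robot. The jaws (inner edges 318/478) are centred on it. I'll descend along the axis with that correction.

```bash
sed -i 's/C=np.array(\[.636/C=np.array([.633/' g.py; python3 -m creep '[{"translation":[0.3,-0.1,-1],"rotation":[0,0,0],"grip":0.66},{"translation":[0.6,-0.15,-1.2],"rotation":[0,0,0],"grip":0.66},{"translation":[0.6,-0.15,-1.2],"rotation":[0,0,0],"grip":0.66},{"translation":[0.6,-0.15,-1.2],"rotation":[0,0,0],"grip":0.66},{"translation":[0.6,-0.15,-1],"rotation":[0,0,0],"grip":0.66},{"translation":[0.4,-0.07,-0.4],"rotation":[0,0,0],"grip":0.66},{"translation":[0,0,0],"rotation":[0,0,0],"grip":0.66},{"translation":[0,0,0],"rotation":[0,0,0],"grip":0.66}]'
python3 - <<'E'
from e import *; from g import *
err(floor(1)+ax*(.072+.1383),-11.7,30)
E
```

```text
t: 7.75
tool_pos: [0.5572, -0.2441, 0.2136]
tcp_rot: [0.098, 0.961, -0.026, 0.255]
ft_force: [-0.7, 0.2, -1.3]
gripper_width: 0.0566
t 7.75 shift cm [-0.15, 0.23, -0.34] rot deg [-0.11, -0.24, -0.02] F [-0.7, 0.2, -1.3] w 0.0566
```

```bash
python3 -m creep '[{"translation":[-0.15,0.22,-0.35],"rotation":[0,-0.2,0],"grip":0.66},{"translation":[0,0,0],"rotation":[0,0,0],"grip":0.66},{"translation":[0,0,0],"rotation":[0,0,0],"grip":0.66}]'
python3 - <<'E'
from e import *; from g import *
err(floor(1)+ax*(.072+.1383),-11.7,30)
im=np.hstack([camera('wrist')[110:250,208:348],camera('scene')[190:330,290:430]])
cv2.imwrite('pics/w4.png',cv2.resize(im[:,:,::-1],(800,400),interpolation=cv2.INTER_CUBIC))
E
```

```text
t: 8.12
tool_pos: [0.5575, -0.243, 0.2123]
tcp_rot: [0.098, 0.962, -0.025, 0.255]
ft_force: [1.6, 0.1, -1.7]
gripper_width: 0.056
t 8.12 shift cm [-0.18, 0.12, -0.22] rot deg [-0.23, -0.32, -0.07] F [1.6, 0.1, -1.7] w 0.056
```

View pics/w4.png

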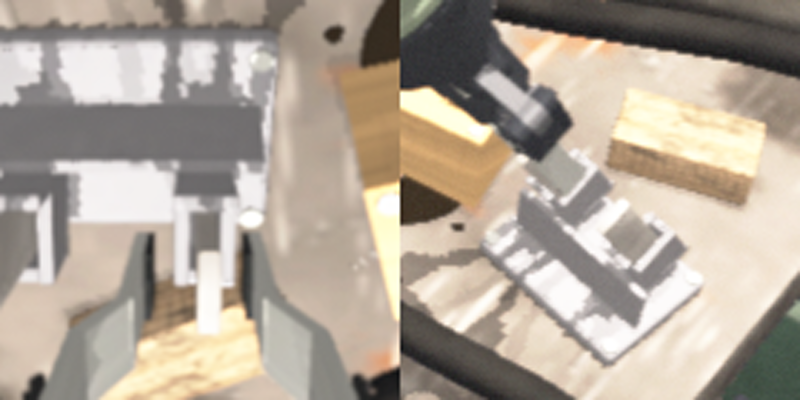

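The bar's end (cols 198–220) sits between the jaws, which have inner edges 157/245, so they are about 2 mm off centre. I'll shift a little to +y and squeeze.

```bash
python3 -m creep '[{"translation":[-0.15,0.25,-0.2],"rotation":[0,-0.3,0],"grip":0.66},{"translation":[0,0,0],"rotation":[0,0,0],"grip":0.66},{"translation":[0,0,0],"rotation":[0,0,0],"grip":0.5},{"translation":[0,0,0],"rotation":[0,0,0],"grip":0.3},{"translation":[0,0,0],"rotation":[0,0,0],"grip":0},{"translation":[0,0,0],"rotation":[0,0,0],"grip":0},{"translation":[0,0,0],"rotation":[0,0,0],"grip":0},{"translation":[0,0,0],"rotation":[0,0,0],"grip":0}]'
python3 - <<'E'
from e import *; from g import *
err(floor(1)+ax*(.072+.1383),-11.7,30)
E
```

```text
t: 9.22
tool_pos: [0.5577, -0.2417, 0.213]
tcp_rot: [0.098, 0.962, -0.024, 0.255]
ft_force: [-4.1, 1.7, 4.9]
gripper_width: 0.0364
t 9.22 shift cm [-0.2, -0.02, -0.29] rot deg [-0.34, -0.25, -0.11] F [-4.1, 1.7, 4.9] w 0.0364
```

```bash
python3 -m creep '[{"translation":[-0.25,0.05,0.43],"rotation":[0,0,0],"grip":0},{"translation":[-0.49,0.1,0.87],"rotation":[0,0,0],"grip":0},{"translation":[-0.98,0.2,1.73],"rotation":[0,0,0],"grip":0},{"translation":[-0.98,0.2,1.73],"rotation":[0,0,0],"grip":0},{"translation":[-0.98,0.2,1.73],"rotation":[0,0,0],"grip":0},{"translation":[-0.49,0.1,0.87],"rotation":[0,0,0],"grip":0},{"translation":[0,0,0],"rotation":[0,0,0],"grip":0},{"translation":[0,0,0],"rotation":[0,0,0],"grip":0}]'
python3 - <<'E'
from e import *; from g import *
err(floor(1)+ax*(.072+.1383+.085),-11.7,30)
a=camera('wrist')[110:330,168:388];b=camera('scene')[120:340,270:490]
cv2.imwrite('pics/w5.png',cv2.resize(np.hstack([a,b])[:,:,::-1],(800,400),interpolation=cv2.INTER_CUBIC))
E
```

```text
t: 10.22
tool_pos: [0.5161, -0.2332, 0.2858]
tcp_rot: [0.098, 0.962, -0.023, 0.255]
ft_force: [-0.0, -1.0, -1.5]
gripper_width: 0.0364
t 10.22 shift cm [-0.2, -0.01, -0.21] rot deg [-0.37, -0.3, -0.11] F [-0.0, -1.0, -1.5] w 0.0364
```

View pics/w5.png

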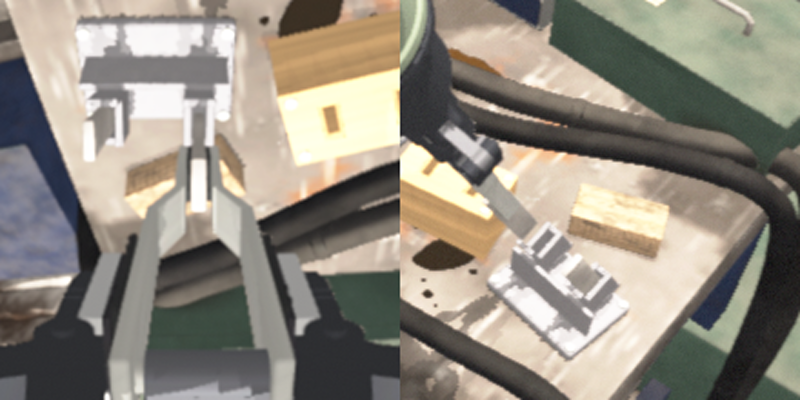

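The bar is held and aligned with the tongs (scene inset from (490,180) to (530,235)), and clear of the rest. I'll carry it to above slot1, untilting on the way.

```bash
python3 -m creep '[{"translation":[0,0,1.5],"rotation":[0,0,0],"grip":0},{"translation":[1.2,1.0,1.5],"rotation":[1.22,5.88,0],"grip":0},{"translation":[1.8,1.45,0.4],"rotation":[1.22,5.88,0],"grip":0},{"translation":[1.8,1.45,0],"rotation":[1.22,5.88,0],"grip":0},{"translation":[1.8,1.45,0],"rotation":[1.22,5.88,0],"grip":0},{"translation":[1.8,1.45,0],"rotation":[1.22,5.88,0],"grip":0},{"translation":[1.8,1.45,0],"rotation":[0,0,6.1],"grip":0},{"translation":[1.8,1.45,0],"rotation":[0,0,6.1],"grip":0},{"translation":[1.0,0.8,0],"rotation":[0,0,6.1],"grip":0},{"translation":[0.5,0.6,0],"rotation":[0,0,0],"grip":0},{"translation":[0,0,0],"rotation":[0,0,0],"grip":0},{"translation":[0,0,0],"rotation":[0,0,0],"grip":0},{"translation":[0,0,0],"rotation":[0,0,0],"grip":0}]'
python3 - <<'E'
from e import *
err((.6516,-.122,.30),6.6,0)
E
```

```text
t: 11.95
tool_pos: [0.6509, -0.1226, 0.3205]
tcp_rot: [-0.056, 0.998, 0.002, -0.003]
ft_force: [0.6, -0.2, -2.7]
gripper_width: 0.0363
t 11.95 shift cm [0.07, 0.06, -2.05] rot deg [-0.25, -0.38, 0.12] F [0.6, -0.2, -2.7] w 0.0363
```

```bash
python3 -m creep '[{"translation":[0.07,0.06,-1.5],"rotation":[-0.25,-0.38,0.1],"grip":0},{"translation":[0,0,-1.4],"rotation":[0,0,0],"grip":0},{"translation":[0,0,0],"rotation":[0,0,0],"grip":0},{"translation":[0,0,0],"rotation":[0,0,0],"grip":0}]'
python3 - <<'E'
from e import *
err((.6516,-.122,.29),6.6,0)
a=camera('wrist')[120:260,218:338];b=camera('scene')[160:300,240:360];np.save('w6.npy',np.hstack([a,b]))
cv2.imwrite('pics/w6.png',cv2.resize(np.hstack([a,b])[:,:,::-1],(800,467),interpolation=cv2.INTER_CUBIC))
E
```

```text
t: 12.45
tool_pos: [0.6519, -0.1217, 0.2918]
tcp_rot: [-0.058, 0.998, 0.0, 0.0]
ft_force: [-0.2, 0.9, -1.8]
gripper_width: 0.0363
t 12.45 shift cm [-0.03, -0.03, -0.18] rot deg [-0.02, 0.01, -0.03] F [-0.2, 0.9, -1.8] w 0.0363
```

View pics/w6.png

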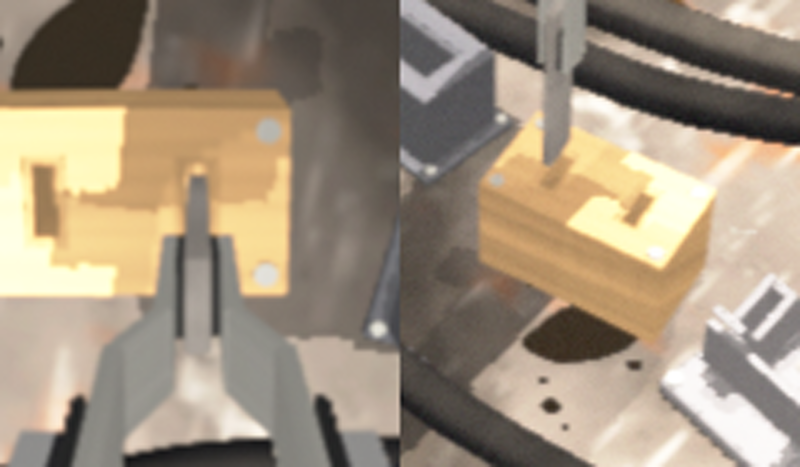

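Wrist inset: the bar (cols 188–209) is over slot1 (mouth 180–215). Scene inset: the bar's lower end spans (545,163) to (568,150), directly above the slot. A quick numeric check follows.

```bash
python3 - <<'E'
from e import *
S=get_calibration('scene');W=get_calibration('wrist')
s=np.array([(545,163),(568,150)]);p=np.c_[240+(s[:,0]-400)/3.333,160+s[:,1]/3.333]
w=np.array([(188,176),(209,176)]);q=np.c_[218+w[:,0]/3.333,120+w[:,1]/3.333]
m=np.array([(180,162),(215,162)]);mq=np.c_[218+m[:,0]/3.333,120+m[:,1]/3.333]
for z in(.076,.082):print(z,plane(S,p,z).round(4).tolist(),fplane(W,q,z).round(4).tolist())
print('mouth near edge',fplane(W,mq,.066).round(4).tolist())
E
```

```text
0.076 [[0.6433, -0.1224, 0.076], [0.6582, -0.1266, 0.076]] [[0.6397, -0.1265, 0.076], [0.639, -0.12, 0.076]]
0.082 [[0.639, -0.1255, 0.082], [0.6538, -0.1296, 0.082]] [[0.6387, -0.1266, 0.082], [0.6379, -0.1202, 0.082]]
mouth near edge [[0.6372, -0.1295, 0.066], [0.636, -0.1183, 0.066]]
```

```bash
python3 -m creep '[{"translation":[0.1,0,-0.6],"rotation":[0,0,0],"grip":0},{"translation":[0,0,-0.6],"rotation":[0,0,0],"grip":0},{"translation":[0,0,-0.5],"rotation":[0,0,0],"grip":0},{"translation":[0,0,-0.5],"rotation":[0,0,0],"grip":0},{"translation":[0,0,-0.3],"rotation":[0,0,0],"grip":0},{"translation":[0,0,0],"rotation":[0,0,0],"grip":0}]'
```

```text
t: 13.3
tool_pos: [0.6527, -0.1216, 0.2662]
tcp_rot: [-0.058, 0.998, 0.0, -0.0]
ft_force: [0.5, -0.4, -0.4]
gripper_width: 0.0364
```

```bash
python3 -m creep '[{"translation":[0,0,-0.8],"rotation":[0,0,0],"grip":0},{"translation":[0,0,-0.8],"rotation":[0,0,0],"grip":0},{"translation":[0,0,-0.8],"rotation":[0,0,0],"grip":0},{"translation":[0,0,-0.8],"rotation":[0,0,0],"grip":0},{"translation":[0,0,-0.6],"rotation":[0,0,0],"grip":0},{"translation":[0,0,-0.4],"rotation":[0,0,0],"grip":0},{"translation":[0,0,0],"rotation":[0,0,0],"grip":0}]'
```

```text
t: 14.18
tool_pos: [0.6527, -0.1216, 0.2241]
tcp_rot: [-0.058, 0.998, 0.0, -0.0]
ft_force: [0.0, -0.1, -3.0]
gripper_width: 0.0362
```

```bash
python3 -m creep '[{"translation":[0,0,-0.3],"rotation":[0,0,0],"grip":0},{"translation":[0,0,-0.2],"rotation":[0,0,0],"grip":0},{"translation":[0,0,0],"rotation":[0,0,0],"grip":0}]';python3 -m creep '[{"translation":[0,0,-0.2],"rotation":[0,0,0],"grip":0},{"translation":[0,0,0],"rotation":[0,0,0],"grip":0}]'
```

```text
t: 14.55
tool_pos: [0.6527, -0.1216, 0.2192]
tcp_rot: [-0.058, 0.998, 0.0, -0.0]
ft_force: [0.2, -0.6, -2.4]
gripper_width: 0.0361
t: 14.8
tool_pos: [0.6532, -0.1215, 0.2185]
tcp_rot: [-0.058, 0.998, 0.0, 0.001]
ft_force: [-0.5, 0.3, 10.4]
gripper_width: 0.0364
```

Floor contact at TCP z 0.2185 (predicted 0.2178). I'll release and lift clear.

```bash
python3 -m creep '[{"translation":[0,0,0],"rotation":[0,0,0],"grip":0.4},{"translation":[0,0,0],"rotation":[0,0,0],"grip":0.66},{"translation":[0,0,0],"rotation":[0,0,0],"grip":0.66},{"translation":[0,0,0],"rotation":[0,0,0],"grip":0.66},{"translation":[0,0,0.3],"rotation":[0,0,0],"grip":0.66},{"translation":[0,0,1],"rotation":[0,0,0],"grip":0.66},{"translation":[0,0,1.6],"rotation":[0,0,0],"grip":0.66},{"translation":[0,0,1.8],"rotation":[0,0,0],"grip":0.66},{"translation":[0,0,1.8],"rotation":[0,0,0],"grip":0.66},{"translation":[0,0,1],"rotation":[0,0,0],"grip":0.66},{"translation":[0,0,0],"rotation":[0,0,0],"grip":0.66},{"translation":[0,0,0],"rotation":[0,0,0],"grip":0.66}]'
python3 - <<'E'
from e import *
a=camera('wrist')[120:330,168:388];b=camera('scene')[120:330,230:450]
cv2.imwrite('pics/w7.png',cv2.resize(np.hstack([a,b])[:,:,::-1],(800,382),interpolation=cv2.INTER_CUBIC))
E
```

```text
t: 16.3
tool_pos: [0.6526, -0.1216, 0.2917]
tcp_rot: [-0.058, 0.998, 0.0, -0.001]
ft_force: [-0.6, 0.8, -0.6]
gripper_width: 0.0563
```

View pics/w7.png

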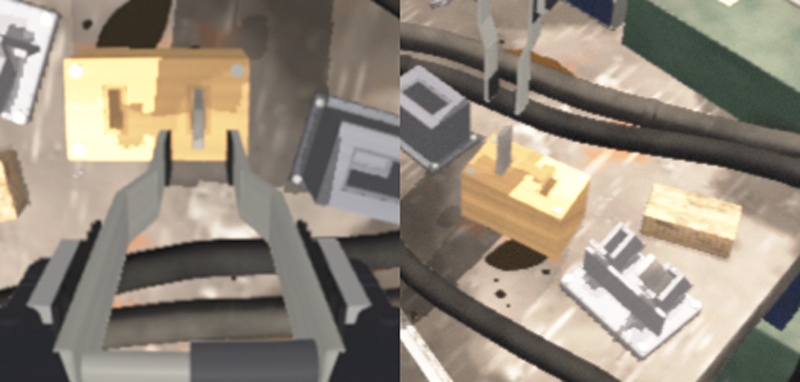

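Bar 1 stands in slot1 (wrist inset (197,115), scene inset (503,148)) and the tongs are open and clear. Now to the second bar's pre-grasp.

```bash
python3 -m creep '[{"translation":[-1,-1.2,0.3],"rotation":[0,0,-6.1],"grip":0.66},{"translation":[-1.8,-2.15,0],"rotation":[0,0,-6.1],"grip":0.66},{"translation":[-1.8,-2.15,0],"rotation":[0,0,-6.1],"grip":0.66},{"translation":[-1.8,-2.15,0],"rotation":[-1.22,-5.88,0],"grip":0.66},{"translation":[-1.8,-2.15,0],"rotation":[-1.22,-5.88,0],"grip":0.66},{"translation":[-1.8,-2.15,0],"rotation":[-1.22,-5.88,0],"grip":0.66},{"translation":[-1.8,-2.15,0],"rotation":[-1.22,-5.88,0],"grip":0.66},{"translation":[-1.6,-1.8,0],"rotation":[-1.22,-5.88,0],"grip":0.66},{"translation":[-1,-1.2,-0.7],"rotation":[0,0,0],"grip":0.66},{"translation":[0,0,-0.9],"rotation":[0,0,0],"grip":0.66},{"translation":[0,0,0],"rotation":[0,0,0],"grip":0.66},{"translation":[0,0,0],"rotation":[0,0,0],"grip":0.66}]'
python3 - <<'E'
from e import *; from g import *
err((.5088,-.2928,.278),-11.7,30)
im=camera('wrist');np.save('w8.npy',im);np.save('cal8.npy',get_calibration('wrist'),allow_pickle=True)
# bar end: bright low-saturation blob between the jaws
R=im[150:215,250:310].astype(int);g=R.mean(2);sat=R.max(2)-R.min(2)
for v in (25,30,34,38,42): print(v+150,' '.join(f'{int(x)}' for x in g[v]))
E
```

```text
t: 17.9
tool_pos: [0.5094, -0.2918, 0.2795]
tcp_rot: [0.097, 0.961, -0.026, 0.258]
ft_force: [-0.3, 1.1, -1.2]
gripper_width: 0.0565
t 17.9 shift cm [-0.06, -0.1, -0.15] rot deg [0.01, 0.03, -0.12] F [-0.3, 1.1, -1.2] w 0.0565
175 210 209 209 209 208 208 209 209 209 209 210 211 212 213 212 209 210 209 216 234 245 243 219 162 160 199 223 227 227 222 201 197 231 244 243 226 206 203 205 204 203 203 203 202 202 202 201 201 201 202 203 201 202 201 200 200 199 198 197 196
180 218 216 213 210 210 209 209 209 209 208 208 209 209 209 209 210 209 211 218 233 243 242 210 147 168 231 247 248 249 248 234 216 230 242 241 223 206 207 207 205 205 205 204 204 203 204 204 203 203 204 203 203 203 203 203 203 202 201 200 199
184 218 219 217 214 212 211 210 209 210 210 211 212 212 212 212 211 212 212 220 235 244 241 217 177 207 246 253 252 252 251 240 227 237 244 241 225 208 207 208 208 209 209 209 210 209 209 208 208 207 207 207 207 206 206 205 204 204 202 203 202
188 210 212 212 212 211 211 211 213 212 211 210 210 209 208 208 207 207 206 214 227 230 221 206 207 228 250 254 253 253 252 245 228 230 235 231 212 200 207 209 210 211 213 214 214 213 212 212 210 210 209 209 208 208 208 206 199 193 190 189 184
192 206 206 206 204 189 162 148 147 139 108 63 83 158 198 204 204 203 203 204 204 206 205 203 208 233 252 254 254 254 253 245 219 204 204 205 206 207 207 208 210 212 204 153 78 67 115 141 146 148 159 173 178 174 165 151 135 127 127 125 125
```

The jaws' inner edges (row 192: cols 261.5 and 292.5) are centred on the bar (274–280.5). Descending straight along the axis.

```bash
python3 -m creep '[{"translation":[0.37,-0.08,-0.66],"rotation":[0,0,0],"grip":0.66},{"translation":[0.65,-0.13,-1.15],"rotation":[0,0,0],"grip":0.66},{"translation":[0.65,-0.13,-1.15],"rotation":[0,0,0],"grip":0.66},{"translation":[0.65,-0.13,-1.15],"rotation":[0,0,0],"grip":0.66},{"translation":[0.65,-0.13,-1.15],"rotation":[0,0,0],"grip":0.66},{"translation":[0.5,-0.1,-0.88],"rotation":[0,0,0],"grip":0.66},{"translation":[0.25,-0.05,-0.44],"rotation":[0,0,0],"grip":0.66},{"translation":[0,0,0],"rotation":[0,0,0],"grip":0.66},{"translation":[0,0,0],"rotation":[0,0,0],"grip":0.66}]'
python3 - <<'E'
from e import *
err((.5462,-.2997,.2135),-11.7,30)
im=camera('wrist')
for v in (192,200,208): print(v,' '.join(f'{int(x)}' for x in im[v,250:310].mean(1)))
E
```

```text
t: 19.08
tool_pos: [0.5459, -0.3002, 0.2139]
tcp_rot: [0.098, 0.961, -0.027, 0.258]
ft_force: [0.5, 0.1, -1.0]
gripper_width: 0.0562
t 19.07 shift cm [0.03, 0.05, -0.04] rot deg [0.04, 0.04, -0.04] F [0.5, 0.1, -1.0] w 0.0562
192 205 204 204 202 185 159 145 142 136 105 61 82 158 200 205 206 205 211 230 241 243 239 214 156 128 122 120 120 120 120 120 120 124 161 224 242 243 239 224 206 205 195 145 74 64 111 137 142 145 162 185 197 199 199 199 199 199 199 199 199
200 208 203 178 150 141 140 139 126 95 60 47 84 160 199 205 204 203 210 231 242 243 238 205 141 136 197 236 244 244 245 245 244 237 223 230 241 242 237 218 200 204 199 151 81 60 76 107 132 141 141 140 153 183 202 205 203 203 204 203 203
208 167 144 139 138 138 139 140 134 106 74 62 73 132 182 200 202 202 201 202 204 204 202 201 198 204 235 251 252 252 252 251 251 247 225 200 199 201 202 200 201 201 177 124 71 64 80 109 134 141 141 140 139 138 139 144 139 125 118 121 124
```

```bash
python3 -m creep '[{"translation":[0.05,0.15,0],"rotation":[0,0,0],"grip":0.66},{"translation":[0,0,0],"rotation":[0,0,0],"grip":0.5},{"translation":[0,0,0],"rotation":[0,0,0],"grip":0.3},{"translation":[0,0,0],"rotation":[0,0,0],"grip":0},{"translation":[0,0,0],"rotation":[0,0,0],"grip":0},{"translation":[0,0,0],"rotation":[0,0,0],"grip":0},{"translation":[0,0,0],"rotation":[0,0,0],"grip":0}]'
python3 - <<'E'
from e import *; from g import *
err(floor(-1)+ax*.2118,-11.7,30)
E
```

```text
t: 20.0
tool_pos: [0.5464, -0.2988, 0.2139]
tcp_rot: [0.098, 0.961, -0.027, 0.258]
ft_force: [-4.4, 0.1, 6.0]
gripper_width: 0.0362
t 20.0 shift cm [-0.36, -0.16, -0.25] rot deg [0.05, 0.04, -0.02] F [-4.4, 0.1, 6.0] w 0.0362
```

```bash
python3 -m creep '[{"translation":[-0.25,0.05,0.43],"rotation":[0,0,0],"grip":0},{"translation":[-0.49,0.1,0.87],"rotation":[0,0,0],"grip":0},{"translation":[-0.98,0.2,1.73],"rotation":[0,0,0],"grip":0},{"translation":[-0.98,0.2,1.73],"rotation":[0,0,0],"grip":0},{"translation":[-0.98,0.2,1.73],"rotation":[0,0,0],"grip":0},{"translation":[-0.49,0.1,0.87],"rotation":[0,0,0],"grip":0},{"translation":[0,0,0],"rotation":[0,0,0],"grip":0},{"translation":[0,0,0],"rotation":[0,0,0],"grip":0}]'
python3 - <<'E'
from e import *
err((.6595,-.1714,.32),-11.7,30)
a=camera('wrist')[110:330,168:388];b=camera('scene')[120:340,270:490]
cv2.imwrite('pics/w9.png',cv2.resize(np.hstack([a,b])[:,:,::-1],(800,400),interpolation=cv2.INTER_CUBIC))
E
```

```text
t: 21.0
tool_pos: [0.5047, -0.2901, 0.2867]
tcp_rot: [0.098, 0.961, -0.026, 0.257]
ft_force: [-0.0, 0.1, -2.4]
gripper_width: 0.0363
t 21.0 shift cm [15.48, 11.87, 3.33] rot deg [-0.0, -0.01, -0.05] F [-0.0, 0.1, -2.4] w 0.0363
```

```bash
python3 -m creep '[{"translation":[0,0,1.5],"rotation":[0,0,0],"grip":0},{"translation":[1.2,0.9,1.5],"rotation":[1.22,5.88,0],"grip":0},{"translation":[1.9,1.5,0.3],"rotation":[1.22,5.88,0],"grip":0},{"translation":[2,1.5,0],"rotation":[1.22,5.88,0],"grip":0},{"translation":[2,1.5,0],"rotation":[1.22,5.88,0],"grip":0},{"translation":[2,1.5,0],"rotation":[1.22,5.88,0],"grip":0},{"translation":[2,1.5,0],"rotation":[0,0,6.1],"grip":0},{"translation":[2,1.5,0],"rotation":[0,0,6.1],"grip":0},{"translation":[1.4,1.2,0],"rotation":[0,0,6.1],"grip":0},{"translation":[1,0.8,0],"rotation":[0,0,0],"grip":0},{"translation":[0,0,0],"rotation":[0,0,0],"grip":0},{"translation":[0,0,0],"rotation":[0,0,0],"grip":0},{"translation":[0,0,0],"rotation":[0,0,0],"grip":0}]'
python3 - <<'E'
from e import *
err((.6595,-.1714,.292),6.6,0)
E
```

```text
t: 22.72
tool_pos: [0.6595, -0.1716, 0.3202]
tcp_rot: [-0.058, 0.998, -0.0, -0.0]
ft_force: [0.4, -1.9, -1.1]
gripper_width: 0.0364
t 22.73 shift cm [0.0, 0.02, -2.82] rot deg [0.0, -0.01, -0.01] F [0.4, -1.9, -1.1] w 0.0364
```

```bash
python3 -m creep '[{"translation":[0,0,-1.5],"rotation":[0,0,0],"grip":0},{"translation":[0,0,-1.3],"rotation":[0,0,0],"grip":0},{"translation":[0,0,0],"rotation":[0,0,0],"grip":0},{"translation":[0,0,0],"rotation":[0,0,0],"grip":0}]'
python3 - <<'E'
from e import *
err((.6595,-.1714,.292),6.6,0)
a=camera('wrist')[120:260,218:338];b=camera('scene')[180:320,260:380]
cv2.imwrite('pics/w10.png',cv2.resize(np.hstack([a,b])[:,:,::-1],(800,467),interpolation=cv2.INTER_CUBIC))
E
```

```text
t: 23.22
tool_pos: [0.6599, -0.1711, 0.2926]
tcp_rot: [-0.058, 0.998, 0.0, 0.0]
ft_force: [-0.9, 0.8, -1.3]
gripper_width: 0.0362
t 23.23 shift cm [-0.04, -0.03, -0.06] rot deg [-0.01, 0.03, -0.04] F [-0.9, 0.8, -1.3] w 0.0362
```

View pics/w10.png

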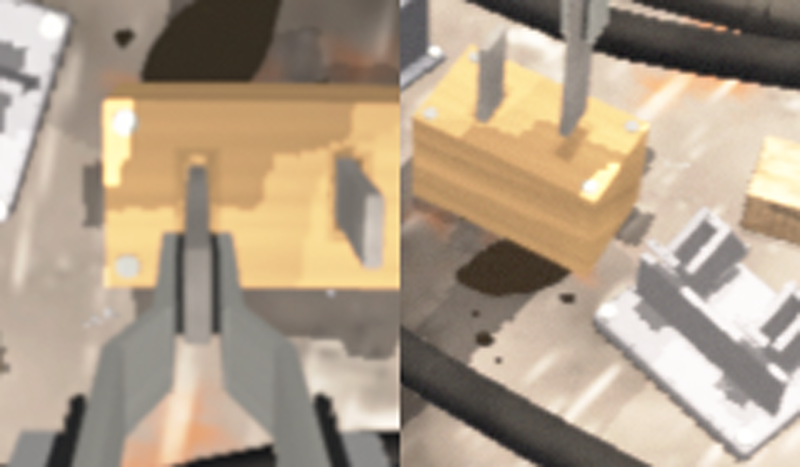

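Same picture as at slot1: the bar (cols 187–208) is centred on the slot0 mouth (178–217), with a 15-row near-edge margin against 14 before. Inserting.

```bash
python3 -m creep '[{"translation":[0.05,0,-0.6],"rotation":[0,0,0],"grip":0},{"translation":[0,0,-0.6],"rotation":[0,0,0],"grip":0},{"translation":[0,0,-0.5],"rotation":[0,0,0],"grip":0},{"translation":[0,0,-0.5],"rotation":[0,0,0],"grip":0},{"translation":[0,0,-0.3],"rotation":[0,0,0],"grip":0},{"translation":[0,0,0],"rotation":[0,0,0],"grip":0}]'
```

```text
t: 24.08
tool_pos: [0.6602, -0.1711, 0.2669]
tcp_rot: [-0.058, 0.998, 0.0, -0.0]
ft_force: [0.2, 0.0, -1.3]
gripper_width: 0.0359
```

```bash
python3 -m creep '[{"translation":[0,0,-0.8],"rotation":[0,0,0],"grip":0},{"translation":[0,0,-0.8],"rotation":[0,0,0],"grip":0},{"translation":[0,0,-0.8],"rotation":[0,0,0],"grip":0},{"translation":[0,0,-0.8],"rotation":[0,0,0],"grip":0},{"translation":[0,0,-0.6],"rotation":[0,0,0],"grip":0},{"translation":[0,0,-0.4],"rotation":[0,0,0],"grip":0},{"translation":[0,0,-0.2],"rotation":[0,0,0],"grip":0},{"translation":[0,0,0],"rotation":[0,0,0],"grip":0}]'
```

```text
t: 25.08
tool_pos: [0.6603, -0.1711, 0.2231]
tcp_rot: [-0.058, 0.998, 0.0, -0.0]
ft_force: [-0.3, 0.5, -1.5]
gripper_width: 0.0364
```

```bash
python3 -m creep '[{"translation":[0,0,-0.2],"rotation":[0,0,0],"grip":0},{"translation":[0,0,-0.1],"rotation":[0,0,0],"grip":0},{"translation":[0,0,0],"rotation":[0,0,0],"grip":0}]'
```

```text
t: 25.45
tool_pos: [0.6602, -0.1711, 0.2201]
tcp_rot: [-0.058, 0.998, 0.0, -0.0]
ft_force: [0.3, -1.1, -1.8]
gripper_width: 0.0361
```

```bash
python3 -m creep '[{"translation":[0,0,-0.15],"rotation":[0,0,0],"grip":0},{"translation":[0,0,0],"rotation":[0,0,0],"grip":0}]';python3 -m creep '[{"translation":[0,0,-0.1],"rotation":[0,0,0],"grip":0},{"translation":[0,0,0],"rotation":[0,0,0],"grip":0}]'
```

```text
t: 25.7
tool_pos: [0.6604, -0.1711, 0.2188]
tcp_rot: [-0.058, 0.998, 0.0, 0.0]
ft_force: [-0.3, 0.1, 0.7]
gripper_width: 0.036
t: 25.95
tool_pos: [0.6606, -0.1711, 0.2187]
tcp_rot: [-0.058, 0.998, 0.0, 0.001]
ft_force: [-1.9, 0.1, 11.6]
gripper_width: 0.036
```

```bash
python3 -m creep '[{"translation":[0,0,0],"rotation":[0,0,0],"grip":0.4},{"translation":[0,0,0],"rotation":[0,0,0],"grip":0.66},{"translation":[0,0,0],"rotation":[0,0,0],"grip":0.66},{"translation":[0,0,0],"rotation":[0,0,0],"grip":0.66},{"translation":[0,0,0.3],"rotation":[0,0,0],"grip":0.66},{"translation":[0,0,1],"rotation":[0,0,0],"grip":0.66},{"translation":[0,0,1.6],"rotation":[0,0,0],"grip":0.66},{"translation":[0,0,1.8],"rotation":[0,0,0],"grip":0.66},{"translation":[0,0,1.8],"rotation":[0,0,0],"grip":0.66},{"translation":[0,0,1],"rotation":[0,0,0],"grip":0.66},{"translation":[0,0,0],"rotation":[0,0,0],"grip":0.66},{"translation":[0,0,0],"rotation":[0,0,0],"grip":0.66}]'
python3 - <<'E'
from e import *
err((.6833,.0025,.25),-7.57,0)
im=np.hstack([camera('wrist')[110:330,168:388],camera('scene')[120:340,250:470]])
cv2.imwrite('pics/w11.png',cv2.resize(im[:,:,::-1],(800,400),interpolation=cv2.INTER_CUBIC))
E
```

```text
t: 27.45
tool_pos: [0.6601, -0.171, 0.292]
tcp_rot: [-0.058, 0.998, 0.0, -0.001]
ft_force: [0.7, -0.5, -1.4]
gripper_width: 0.0565
t 27.45 shift cm [2.32, 17.35, -4.2] rot deg [-0.03, -0.06, -14.22] F [0.7, -0.5, -1.4] w 0.0565
```

View pics/w11.png

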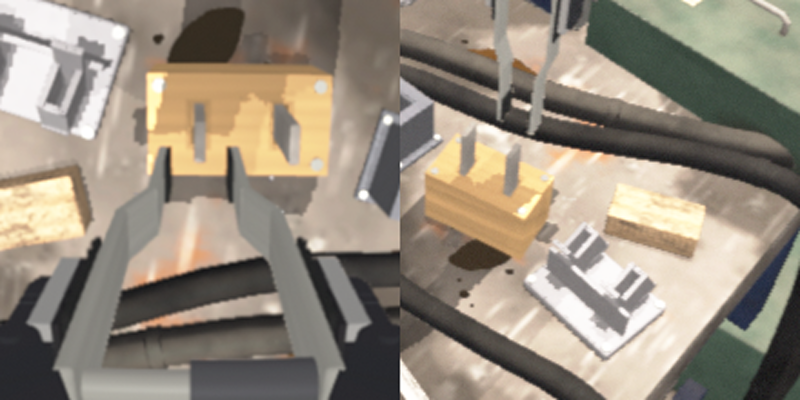

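Both bars stand upright in the slots at equal height (scene inset (468,148) and (512,170)), and the rest is empty. Taking the tongs back over the stand.

```bash
python3 -m creep '[{"translation":[0.15,1,0],"rotation":[0,0,-1.2],"grip":0.66},{"translation":[0.25,2,0],"rotation":[0,0,-1.8],"grip":0.66},{"translation":[0.3,2.5,0],"rotation":[0,0,-2],"grip":0.66},{"translation":[0.3,2.5,0],"rotation":[0,0,-2],"grip":0.66},{"translation":[0.3,2.5,0],"rotation":[0,0,-2],"grip":0.66},{"translation":[0.3,2.5,0],"rotation":[0,0,-2],"grip":0.66},{"translation":[0.3,2.2,-0.7],"rotation":[0,0,-2],"grip":0.66},{"translation":[0.3,1.5,-1.5],"rotation":[0,0,-1.2],"grip":0.66},{"translation":[0.12,0.65,-2],"rotation":[0,0,0],"grip":0.66},{"translation":[0,0,0],"rotation":[0,0,0],"grip":0.66},{"translation":[0,0,0],"rotation":[0,0,0],"grip":0.66},{"translation":[0,0,0],"rotation":[0,0,0],"grip":0.66}]'
python3 - <<'E'
from e import *
err((.6833,.0025,.22),-7.57,0)
im=np.hstack([camera('wrist')[110:330,168:388],camera('scene')[60:280,190:410]])
cv2.imwrite('pics/w12.png',cv2.resize(im[:,:,::-1],(800,400),interpolation=cv2.INTER_CUBIC))
E
```

```text
t: 29.05
tool_pos: [0.6836, 0.0021, 0.2515]
tcp_rot: [0.066, 0.998, 0.0, 0.0]
ft_force: [-0.6, 0.8, -2.1]
gripper_width: 0.0563
t 29.05 shift cm [-0.03, 0.04, -3.15] rot deg [-0.02, 0.05, 0.02] F [-0.6, 0.8, -2.1] w 0.0563
```

View pics/w12.png

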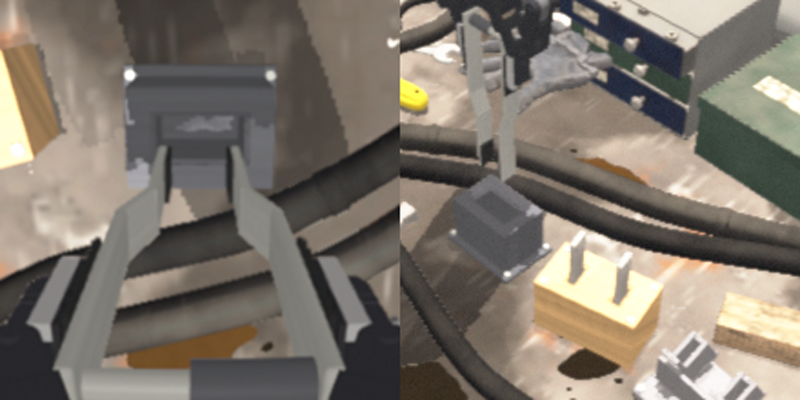

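The tongs (tip centre col ~199) are over the pocket (160–243). Lowering in stages.

```bash
python3 -m creep '[{"translation":[0,0.03,-1.5],"rotation":[0,0,0],"grip":0.66},{"translation":[0,0,-1.5],"rotation":[0,0,0],"grip":0.66},{"translation":[0,0,-1],"rotation":[0,0,0],"grip":0.66},{"translation":[0,0,-0.6],"rotation":[0,0,0],"grip":0.66},{"translation":[0,0,-0.6],"rotation":[0,0,0],"grip":0.66},{"translation":[0,0,-0.6],"rotation":[0,0,0],"grip":0.66},{"translation":[0,0,-0.6],"rotation":[0,0,0],"grip":0.66},{"translation":[0,0,0],"rotation":[0,0,0],"grip":0.66}]'
```

```text
t: 30.15
tool_pos: [0.6833, 0.0027, 0.1862]
tcp_rot: [0.066, 0.998, 0.0, -0.0]
ft_force: [-0.4, 0.2, -0.8]
gripper_width: 0.0558
```

```bash
python3 -m creep '[{"translation":[0,0,-0.8],"rotation":[0,0,0],"grip":0.66},{"translation":[0,0,-0.8],"rotation":[0,0,0],"grip":0.66},{"translation":[0,0,-0.8],"rotation":[0,0,0],"grip":0.66},{"translation":[0,0,-0.8],"rotation":[0,0,0],"grip":0.66},{"translation":[0,0,-0.5],"rotation":[0,0,0],"grip":0.66},{"translation":[0,0,0],"rotation":[0,0,0],"grip":0.66}]'; python3 -m creep '[{"translation":[0,0,-0.3],"rotation":[0,0,0],"grip":0.66},{"translation":[0,0,-0.1],"rotation":[0,0,0],"grip":0.66},{"translation":[0,0,0],"rotation":[0,0,0],"grip":0.66}]'
```

```text
t: 30.9
tool_pos: [0.6833, 0.0027, 0.1493]
tcp_rot: [0.066, 0.998, 0.0, -0.0]
ft_force: [-0.4, 0.6, -1.1]
gripper_width: 0.0561
t: 31.28
tool_pos: [0.6836, 0.0027, 0.1458]
tcp_rot: [0.066, 0.998, 0.0, 0.0]
ft_force: [0.7, -0.8, 0.7]
gripper_width: 0.0563
```

```bash
python3 -m creep '[{"translation":[0,0,-0.1],"rotation":[0,0,0],"grip":0.66},{"translation":[0,0,0],"rotation":[0,0,0],"grip":0.66},{"translation":[0,0,0],"rotation":[0,0,0],"grip":0.72},{"translation":[0,0,0],"rotation":[0,0,0],"grip":1},{"translation":[0,0,0],"rotation":[0,0,0],"grip":1},{"translation":[0,0,0],"rotation":[0,0,0],"grip":1},{"translation":[0,0,0],"rotation":[0,0,0],"grip":1}]'
python3 - <<'E'
from e import *
err((.6833,.0025,.27),-7.57,0)
im=camera('wrist')
cv2.imwrite('pics/w13.png',im[:,:,::-1])
E
```

```text
t: 32.15
tool_pos: [0.6834, 0.0027, 0.1446]
tcp_rot: [0.066, 0.998, 0.0, -0.0]
ft_force: [-0.9, -0.1, -0.5]
gripper_width: 0.0856
t 32.15 shift cm [-0.01, -0.02, 12.54] rot deg [-0.02, -0.01, -0.01] F [-0.9, -0.1, -0.5] w 0.0856
```

View pics/w13.png

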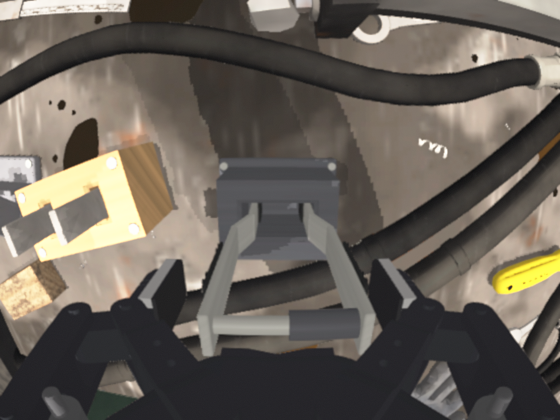

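Tongs stand in the pocket, free of both pads, about 2 mm off centre. I'll recentre slightly and lift straight off.

```bash
python3 -m creep '[{"translation":[0,0.15,0],"rotation":[0,0,0],"grip":1},{"translation":[0,0,0.5],"rotation":[0,0,0],"grip":1},{"translation":[0,0,1.5],"rotation":[0,0,0],"grip":1},{"translation":[0,0,2],"rotation":[0,0,0],"grip":1},{"translation":[0,0,2.5],"rotation":[0,0,0],"grip":1},{"translation":[0,0,2.5],"rotation":[0,0,0],"grip":1},{"translation":[0,0,2.5],"rotation":[0,0,0],"grip":1},{"translation":[-1,0,1],"rotation":[0,0,0],"grip":1},{"translation":[-2,2,0],"rotation":[0,0,0],"grip":1},{"translation":[-3,3,0],"rotation":[0,0,0],"grip":1},{"translation":[-3,3,0],"rotation":[0,0,0],"grip":1},{"translation":[-3,3,0],"rotation":[0,0,0],"grip":1},{"translation":[-3,3,0],"rotation":[0,0,0],"grip":1},{"translation":[-2,2,0],"rotation":[0,0,0],"grip":1},{"translation":[-1,1,0],"rotation":[0,0,0],"grip":1},{"translation":[0,0,0],"rotation":[0,0,0],"grip":1},{"translation":[0,0,0],"rotation":[0,0,0],"grip":1}]'
python3 - <<'E'
from e import *
for n in('scene','top'):
    im=camera(n);np.save(n+'1.npy',im)
s=np.load('scene1.npy')[90:320,205:435];t=np.load('top1.npy')[130:245,170:370]
out=np.zeros((460,800,3),np.uint8);out[:400,:400]=cv2.resize(s,(400,400),interpolation=cv2.INTER_CUBIC);out[:230,400:]=cv2.resize(t,(400,230),interpolation=cv2.INTER_CUBIC)
cv2.imwrite('pics/fin.png',out[:,:,::-1])
E
```

```text
t: 34.33
tool_pos: [0.5041, 0.1732, 0.2695]
tcp_rot: [0.066, 0.998, -0.0, 0.0]
ft_force: [-0.8, -0.6, 0.2]
gripper_width: 0.0856
```

View pics/fin.png

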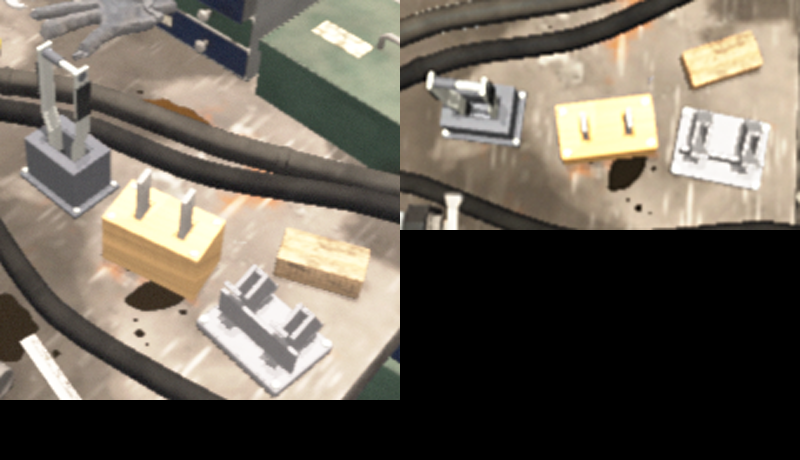

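Both bars are upright and at equal height. The tongs are back in the pocket, with tube ends at scene pixels (231,116) and (254,131), against (230,117) and (253,132) at the start. The arm is clear and the bystanders are unmoved, so I'm handing in.

```bash
python3 -c "
from rig import r
print(r.sign_off())"
```

```text
the job is handed in; nothing more can be done
None
```

The job is done and handed in at about 34 s of the 72 s allowed; `r.sign_off()` gives no verdict. I gripped the tongs by their pads and moved both bars with them, the first to slot1 and the second to slot0. The tongs then went back into the stand pocket, and I backed the open gripper well away.

**Last checks:**
- **Bars:** both met the slot floor at TCP heights of 0.2185 m and 0.2187 m, against about 0.218 m predicted, with roughly 10–12 N of push. In the final views they stand upright at equal height.
- **Tongs:** they met the pocket floor at about the height where I first grasped them. Their tube ends are within about 1 px of where they started in the scene view.
- **Surroundings:** the wood block looks unmoved in the final pictures. The caliper is only partly in the final view and I never worked near it.
- **Gripper and bars:** the fingers stayed well above the bars the whole time. I saw no force that would suggest contact.

**Discrepancies:**
- The draining rest's position differed by 3–5 mm between the camera views. A close wrist view corrected it.
- The opening while holding a bar read 36.0–36.4 mm instead of the nominal 38 mm, so I confirmed the first hold in the pictures after the lift and the second in the view above slot0.
- I viewed 17 pictures against the budget of 10, well beyond the one or two extra allowed.

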